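Roll a pipe nipple onto its open wrap carton

ROBOT

A 6-joint arm with a two-finger parallel gripper is mounted at the origin on the work surface. World frame = base frame: x ahead of the robot, y to its left, z up, the work surface at z = 0. Lengths are in m, angles in rad, forces in N, time in s.
With the tool pointing down it reaches from about 0.3 to 0.775 m from the base axis. Payload 14.6 kg.
Tool frame: the origin (TCP) lies at the very end of the fingers, on their centre line; the grasp point (between the pads) lies 19 mm behind it (arm.grip_point_offset is the distance from the TCP to the grasp point, in m); z points along the fingers, x is the direction in which the jaws open and shut, and the axes are right-handed (so a half turn about z gives the same grasp; the last joint's range is limited). The gripper opens to 85 mm and grips with 20 to 120 N. Pads are 22 mm wide; open, the fingers measure 114 mm over their backs; the gripper's body (76 mm by 85 mm) begins 54 mm behind the grasp point. The pads swing forward as they close: fully open they stand 13 mm farther back than shut.
Start: joints at [-1.274, 0.3, 1.521, -0, 1.321, -0.067], TCP at [0.196, -0.514, 0.231] pointing down, gripper open.
Joint ranges: [-3.03, 3.03], [-0.79, 2.21], [0.23, 2.52], [-1.04, 4.18], [0, 3.07], [-2.55, 2.55]. Speed limits (rad/s): [2.22, 2.22, 2.57, 3.14, 3.14, 3.14].

INTERFACE

Orientations are given as a unit quaternion [x, y, z, w].
In Python, from plant import arm, snapshot, camera_info, spotter gives the robot as it stands.
- The arm moves only by the tool arm_command, never from a script. Its argument "series" is a list that holds one entry, the list of rows, each a list of 5 numbers: the shift along the tool's x, y, z in units of 50 mm (1.0 is 50 mm), then the turn about the tool's z in units of 5 degrees (1.0 is 5 degrees), then the finger opening in mm, from 0 to 85.4. A call has exactly 10 rows; each row shifts and turns the commanded pose from where the row before left it, along the tool's axes as they then stand; what a row does not reach is not made up. A row lasts 1/8 s, in which the tool goes at most 62.5 mm and 10.7 degrees, less where a joint would pass 70% of its speed; a pose out of reach is approached as far as the arm can. A call is refused whole if a number of a shift passes 1 or a number of a turn 1, either way. A call with a gripper value outside its range is refused whole. The fingers move at their own pace and stop on an object; "newtons" is the grip in N (left out, the last holds). Time passes only in rows, so rows that do not move let the fingers close, or fill a call up. It gives the time, the measured TCP pose, the force and the opening at its end, in the units of the state.
- arm.get_state(): the state, without advancing time (a new reading comes with each control period).
- snapshot(name): name is "side" or "top" or "wrist"; returns the picture (400x640x3 uint8, red, green, blue); there is no depth.
- camera_info(name): a dict with "fx", "fy", "cx", "cy" (pixels), "rvec" (rotation vector, rad) and "tvec" (3), from world to camera coordinates, as OpenCV has them; the wrist camera has in their place "mount" (4x4, takes a point from camera to tool coordinates, whose origin is the TCP and whose axes are the tool frame's). Camera axes: x right, y down, z forward; pixel columns grow to the right and rows downward; lengths in m; the calibration is good to about 2 mm. A picture is of the moment at which its call begins: read the wrist's pose just before it. camera_info takes no time and is no camera call.
- arm.finish_job(): hands the job in, once; it reports no verdict.
Trained networks look in the newest picture that a camera, given by its name, has taken for a name from the list of things; names that differ only in an ending like _2 or _b are one class to them, and where a whole thing is asked for, a point or a joint stands for the part that bears it (a point fixed in the world has none). Each returns a list of dicts, best first, with "p" (0 to 1); they miss things now and then, are a little off and sometimes report something else, mostly with a low value. They report only what shows in the picture. A call takes as long as a camera call. They do not tell look-alikes from the thing itself.
- spotter.search_frame(camera, query): "position" ([column, row] in pixels, amid what is visible of it).
- spotter.outline_of(camera, query): "mask" (400x640 bool, what is visible of it) and "position" ([column, row] in pixels, amid what is visible of it).
- spotter.spot_point(camera, query): "position" ([column, row] in pixels: a listed point, or the origin of a listed thing).
The state is a dict: "clock": time; "joint_pos": joint angles; "joint_vel": joint speeds; "joint_efforts": joint torques, N m; "tool_pos": TCP position; "ee_rot": TCP orientation; "ft_force": force on the tool from outside, world axes, zero at the start; "torque": the same for the moment, N m; "width": opening from 0.0 (shut) to 1.0 (fully open).
Only numpy, scipy, OpenCV 4.12 (cv2) and the standard library are available. Lean on these libraries where they do the work, as an engineer would, in place of code of your own. Each camera call takes 0.05 s, during which the arm holds its last target. There are 200 camera calls.

TASK

Pack the loose pipe nipple: with your fingertips on top of it, roll it over the bench onto the open wrap carton and stop it on the carton's middle panel, lying lengthwise and wholly inside that panel's four crease lines so the walls can be folded up round it. Only roll it: do not grip it, lift it or push it low down, and leave the other fittings and the tape roll where they are.

Things in the scene. Friction and masses are not known exactly. Their poses are not given: they have to be found in the camera images.
- pipe: grey galvanised tube 60 mm in diameter, 180 mm long, 0.55 to 0.95 kg, threaded ends, lying on the bench near the carton. Origin: middle of its centre line, 30 mm above the bench; x runs along the tube, y and z turn as it rolls. It does not slip on the bench, so a fingertip dragging its top goes twice as far as the tube; let go at a slow pace it stops within a few mm.
- pipe_end_a (a point): the centre of the tube's end face at -90 mm on its own x axis
- pipe_end_b (a point): the centre of the tube's end face at +90 mm on its own x axis
- wrap: open one-piece wrap carton, brown board 1 mm thick (too thin to hinder the tube), fixed flat on the bench; origin on the bench under its middle panel's centre, z up. The panel is 224 mm along x and 96 mm along y, bounded by dark creases at x = +-112 and y = +-48 mm. The tube starts on its -y side, nearly parallel to its x, and rolls to +y.
- wrap_edge (a point): middle of the carton's edge next to the tube, at y = -150 mm in the carton's frame. From here to the panel's crease at y = -48 mm lie a 40 mm cover flap, a crease and a 62 mm side wall (the same on the +y side). Beyond the creases at x = +-112 mm lie 62 mm end walls.
- elbow: bystander: a dark cast pipe elbow lying flat, about 95 x 95 mm, 74 mm high, its origin on the bench under the corner of its two axes
- socket: bystander: a cast pipe socket standing on end, diameter 72 mm, 65 mm high, its origin in the middle of its underside
- tape: bystander: a roll of brown packing tape lying flat, outer diameter 104 mm, 48 mm high, its origin in the middle of its underside
Things that resemble listed ones, but are neither listed nor needed, are in the scene too. Several things look just like the pipe: the one meant starts nearest to the robot's base.

How it is judged:
By the outcome, as a careful person would: the job done as asked, in the order asked, and still so for the second after the job is handed in, with the robot touching nothing.
It also fails if it takes over 72 s, if anything falls off the work surface, if the arm or the gripper's body presses on something with over 40 N, if the wrist force passes 120 N, or if a joint passes its speed limit or range.

## Working session

There is one attempt and no reset: what is moved stays moved. The work goes in short steps, Python scripts to look and compute and a tool call to move; the robot and the scene stay as the last step left them, time stands still between calls to the robot, and variables do not carry over. Pictures are saved under pics/ and viewed, about 8 in all and at most 12, crops included, and the job is handed in when it is done.

Besides the shell and the picture viewer there is one more tool, called after "Emit:" by a JSON object that holds its "fn" and its "kwargs". arm_command: Moves the arm, as the interface text tells. Its arguments: {"type":"object","properties":{"series":{"type":"array"},"newtons":{"type":"number"}},"required":["series"]}

```bash
mkdir -p pics; ls
cat > h.py <<'E'
import numpy as np, cv2
from scipy.spatial.transform import Rotation as R
from plant import arm, snapshot, camera_info, spotter
def save(n,f,crop=None,s=1):
    im=snapshot(n)
    o=im if crop is None else im[crop[1]:crop[3],crop[0]:crop[2]]
    cv2.imwrite('pics/'+f,cv2.resize(o[:,:,::-1],None,fx=s,fy=s,interpolation=cv2.INTER_CUBIC)); return im
def cam(n):
    c=camera_info(n); K=np.array([[c['fx'],0,c['cx']],[0,c['fy'],c['cy']],[0,0,1.]])
    if 'mount' in c:
        s=arm.get_state(); T=np.eye(4); T[:3,:3]=R.from_quat(s['ee_rot']).as_matrix(); T[:3,3]=s['tool_pos']
        M=np.linalg.inv(T@np.array(c['mount'])); return K,M[:3,:3],M[:3,3]
    return K,R.from_rotvec(np.ravel(c['rvec'])).as_matrix(),np.ravel(c['tvec'])
def ray(n,px,z,C=None):
    K,Rm,t=C or cam(n); o=-Rm.T@t; d=Rm.T@np.linalg.inv(K)@[px[0],px[1],1]; return o+d*(z-o[2])/d[2]
def proj(n,P,C=None):
    K,Rm,t=C or cam(n); q=K@(Rm@np.asarray(P,float)+t); return q[:2]/q[2]
E
python3 - <<'E'
from h import *
print(arm.get_state())
save('top','top1.png')
for q in ['pipe','wrap','elbow','socket','tape','wrap_edge','pipe_end_a','pipe_end_b']:
    for d in spotter.spot_point('top',q)[:5]:
        z=.03 if 'pipe' in q else 0
        print(q,round(d['p'],2),np.round(d['position']),np.round(ray('top',d['position'],z),3))
save('side','side1.png')
E
```

```text
pics
{'clock': 0.0, 'joint_pos': array([-1.27362026e+00,  3.00483939e-01,  1.52159172e+00,  2.60146509e-05,
        1.32070686e+00, -6.66055086e-02]), 'joint_vel': array([-0.00095739,  0.00078633, -0.00118982,  0.0008761 ,  0.00120057,
        0.00127413]), 'joint_efforts': array([-3.55676593e-04, -5.43497837e+01, -3.61788905e+01, -1.16000069e-04,
        4.04071863e-03, -1.43899604e-05]), 'tool_pos': array([ 0.19562615, -0.51377814,  0.23070977]), 'ee_rot': array([ 8.23348152e-01, -5.67536313e-01, -4.58450848e-04, -3.79371326e-04]), 'ft_force': array([-0.33509781, -0.52240989,  0.5944153 ]), 'torque': array([-0.00217166,  0.00845577, -0.00275935]), 'width': 1.002628062490737}
pipe 0.67 [435. 229.] [ 0.527 -0.279  0.03 ]
pipe 0.63 [366. 240.] [ 0.504 -0.102  0.03 ]
wrap 0.69 [289. 228.] [0.54  0.093 0.   ]
elbow 0.76 [193. 245.] [0.504 0.342 0.   ]
socket 0.63 [370. 180.] [ 0.664 -0.124  0.   ]
tape 0.6 [206. 185.] [0.659 0.311 0.   ]
wrap_edge 0.71 [365. 278.] [ 0.408 -0.1    0.   ]
wrap_edge 0.64 [346. 235.] [ 0.519 -0.056  0.   ]
pipe_end_a 0.91 [446. 200.] [ 0.6   -0.311  0.03 ]
pipe_end_a 0.73 [369. 241.] [ 0.502 -0.111  0.03 ]
pipe_end_a 0.72 [374. 205.] [ 0.592 -0.127  0.03 ]
pipe_end_a 0.71 [363. 278.] [ 0.411 -0.092  0.03 ]
pipe_end_b 0.91 [446. 200.] [ 0.6   -0.311  0.03 ]
pipe_end_b 0.73 [369. 241.] [ 0.502 -0.111  0.03 ]
pipe_end_b 0.72 [374. 205.] [ 0.592 -0.127  0.03 ]
pipe_end_b 0.71 [363. 278.] [ 0.411 -0.092  0.03 ]
```

View pics/top1.png

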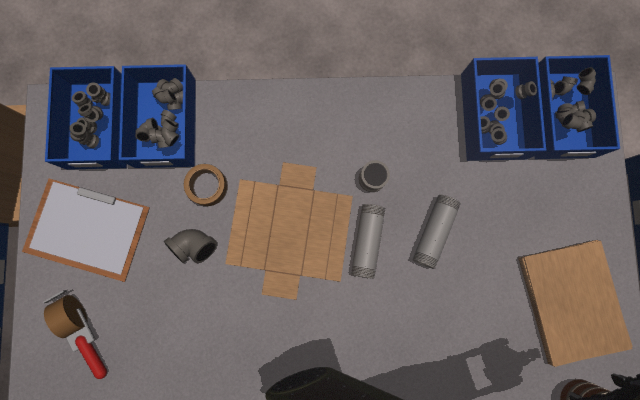

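View pics/side1.png

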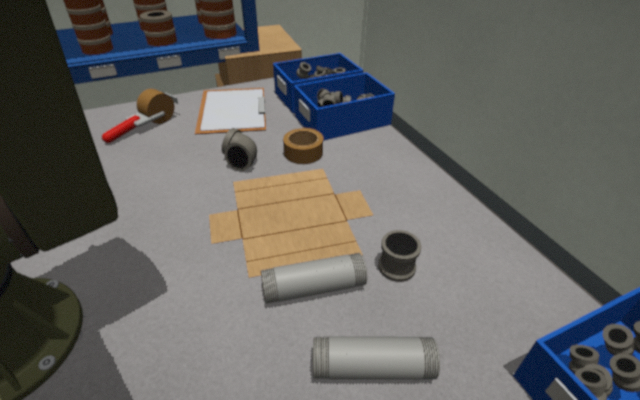

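Candidates for the pipe are two identical grey tubes: one at pixel (367,241), world about (0.50,-0.10), 0.51 m from the base, and one at (436,231), world about (0.53,-0.28), 0.60 m. I choose the first because it is nearest the base and next to the carton edge. The carton centre is at about (290,230), the socket at (373,176), the tape at (205,185) and the elbow at (192,245).

Run:
```python
from h import *
im=save('top','c1.png',(215,150,475,310),3)
for d in spotter.outline_of('top','pipe')[:3]:
    ys,xs=np.where(d['mask']); P=np.array([ray('top',(x,y),.035)[:2] for x,y in zip(xs,ys)],np.float32)
    r=cv2.minAreaRect(P); print('pipe',d['p'],np.round(r[0],4),np.round(r[1],3),round(r[2],1), np.round(cv2.boxPoints(r),3).tolist())
for d in spotter.outline_of('top','wrap')[:2]:
    m=d['mask']; ys,xs=np.where(m); P=np.array([ray('top',(x,y),.001)[:2] for x,y in zip(xs,ys)],np.float32)
    r=cv2.minAreaRect(P); print('wrap',d['p'],np.round(r[0],4),np.round(r[1],3),round(r[2],1),P.mean(0))
    M=m.astype(np.uint8)*255; M=cv2.approxPolyDP(max(cv2.findContours(M,0,2)[0],key=cv2.contourArea),4,True)[:,0]
    for p in M: print(p,np.round(ray('top',p,.001)[:2],3))
```

```text
pipe 0.85 [ 0.5031 -0.1066] [0.064 0.187] 78.6 [[0.4050000011920929, -0.11999999731779099], [0.5889999866485596, -0.15700000524520874], [0.6010000109672546, -0.09399999678134918], [0.4180000126361847, -0.05700000002980232]]Traceback (most recent call last):
  File "<stdin>", line 4, in <module>
  File "h.py", line 15, in ray
    K,Rm,t=C or cam(n); o=-Rm.T@t; d=Rm.T@np.linalg.inv(K)@[px[0],px[1],1]; return o+d*(z-o[2])/d[2]
                ~~~^^^
  File "h.py", line 9, in cam
    c=camera_info(n); K=np.array([[c['fx'],0,c['cx']],[0,c['fy'],c['cy']],[0,0,1.]])
ValueError: time passes only in moves, steps and waits
```

View pics/c1.png

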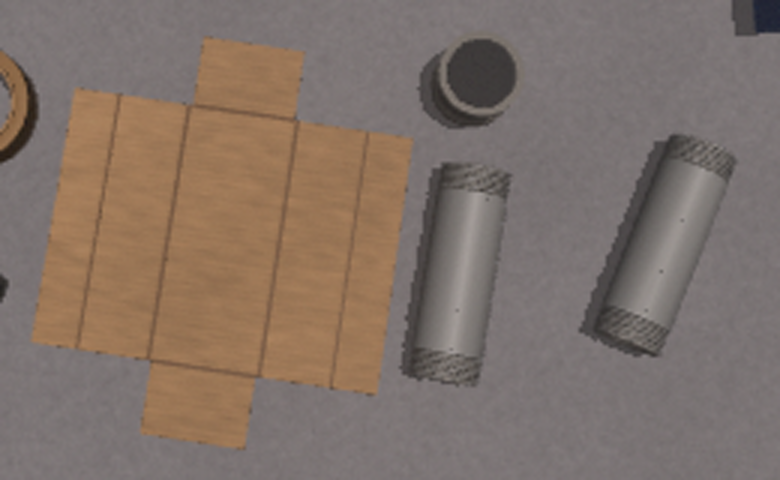

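The crop confirms the choice. The nearer tube spans crop (477,163) to (443,385), close beside the carton. The middle panel's crease corners are at crop (190,106), (297,120), (260,376) and (150,360).

```bash
cat >> h.py <<'E'
def rays(n,pts,z,C=None):
    C=C or cam(n); return np.array([ray(n,p,z,C)[:2] for p in pts],np.float32)
E
python3 - <<'E'
from h import *
C=cam('top')
print('cam at',-C[1].T@C[2])
q=(np.array([[190,106],[297,120],[260,376],[150,360]])+.5)/3-.5+[215,150]
P=rays('top',q,.001,C); print(P.round(4).tolist(),'centre',P.mean(0))
u=(P[0]+P[1]-P[2]-P[3])/2; print('len',np.hypot(*u),'ang',np.degrees(np.arctan2(u[1],u[0])))
e=(np.array([[412,140],[377,394]])+.5)/3-.5+[215,150]
E_=rays('top',e,.001,C); print('edge',E_, np.degrees(np.arctan2(*(E_[0]-E_[1])[::-1])))
# pipe silhouette corners: far end L,R ; near end L,R
s=(np.array([[441,163],[511,173],[481,385],[411,377]])+.5)/3-.5+[215,150]
S=rays('top',s,.033,C); u=(S[0]+S[1]-S[2]-S[3])/2
print('pipe',S.mean(0),np.hypot(*u),np.degrees(np.arctan2(u[1],u[0])))
E
```

```text
cam at [0.45768614 0.0352622  1.18958106]
[[0.6549000144004822, 0.11969999969005585], [0.6402999758720398, 0.026100000366568565], [0.4198000133037567, 0.06279999762773514], [0.43529999256134033, 0.15680000185966492]] centre [0.5375758  0.09136018]
len 0.22311841 ang -9.514995
edge [[ 0.6204035  -0.07391433]
 [ 0.40241477 -0.03665798]] -9.698685
pipe [ 0.50207263 -0.10836798] 0.18042393 -10.226959
```

Emit:
{"fn": "arm_command", "kwargs": {"series": [[[0,0,0,-1,60],[0,0,0,-1,60],[0,0,0,-1,60],[0,0,0,-1,60],[0,0,0,-1,60],[0,0,0,-1,60],[0,0,0,-1,60],[0,0,0,-1,60],[0,0,0,-1,60],[0,0,0,-1,60]]]}}

```text
clock: 1.85
tool_pos: [0.1957, -0.514, 0.2313]
ee_rot: [0.986, -0.165, -0.0, 0.0]
ft_force: [-0.1, -0.6, -0.1]
width: 0.698
```

```bash
cat > to.py <<'E'
from h import *
import sys
# usage: to.py x y z angdeg : needed shift in tool units after the turn, and turn units
x,y,z,a=map(float,sys.argv[1:5]); s=arm.get_state(); M=R.from_quat(s['ee_rot']).as_matrix()
cur=np.degrees(np.arctan2(M[1,0],M[0,0])); a_=np.radians(a)
d=np.array([x,y,z])-s['tool_pos']
X=np.array([np.cos(a_),np.sin(a_),0]);Y=np.array([np.sin(a_),-np.cos(a_),0])
print('t',s['clock'],'pos',s['tool_pos'].round(4),'ang',cur.round(2),'shift units',(np.array([d@X,d@Y,-d[2]])/.05).round(3),'turn',((cur-a)/5).round(3),'F',s['ft_force'].round(1),'w',s['width'])
E
python3 to.py .502 -.108 .20 -10.2
```

```text
t 1.85 pos [ 0.1957 -0.514   0.2313] ang -18.99 shift units [ 4.591 -9.076  0.626] turn -1.758 F [-0.1 -0.6 -0.1] w 0.698237001649046
```

Emit:
{"fn": "arm_command", "kwargs": {"series": [[[0,0,0,-0.88,60],[0,0,0,-0.88,60],[0.55,-0.8,0,0,60],[0.55,-0.8,0,0,60],[0.55,-0.8,0,0,60],[0.55,-0.8,0,0,60],[0.55,-0.8,0,0,60],[0.55,-0.8,0,0,60],[0.55,-0.8,0,0,60],[0.55,-0.8,0,0,60]]]}}

```text
clock: 3.1
tool_pos: [0.4706, -0.2375, 0.2314]
ee_rot: [0.996, -0.09, 0.0, 0.0]
ft_force: [1.3, -0.5, -0.3]
width: 0.704
```

```bash
python3 to.py .502 -.108 .20 -10.2
python3 - <<'E'
from h import *
C=cam('wrist'); print(proj('wrist',[.502,-.108,.03],C),proj('wrist',[.5375,.0914,0],C), (-C[1].T@C[2]).round(3), C[1][2].round(2))
save('wrist','w1.png')
E
```

```text
t 3.1 pos [ 0.4706 -0.2375  0.2314] ang -10.35 shift units [ 0.159 -2.66   0.629] turn -0.031 F [ 1.3 -0.5 -0.3] w 0.7035818176378555
[325.93896367  30.14263199] [ 325.89123849 -232.68347246] [ 0.485 -0.162  0.374] [-0.05 -0.29 -0.95]
```

View pics/w1.png

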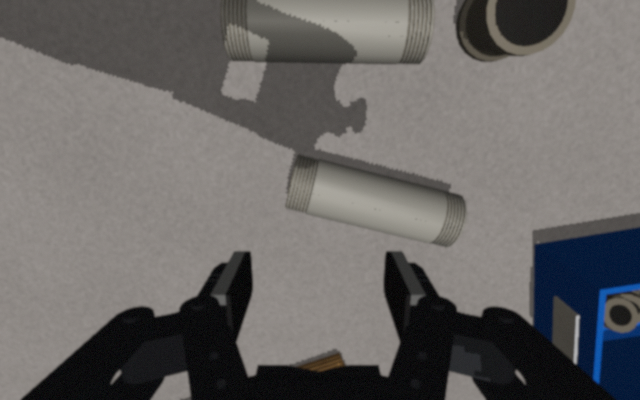

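The wrist view shows the chosen tube along the top, cols 225–430, lying parallel to the jaw axis. The look-alike is nearer, at (375,200). I move above the chosen tube, slightly behind its top.

Emit:
{"fn": "arm_command", "kwargs": {"series": [[[0.04,-0.6,0,0,60],[0.04,-0.6,0,0,60],[0.04,-0.6,0,0,60],[0.04,-0.68,0,0,60],[0,0,0.7,0,60],[0,0,0.7,0,60],[0,0,0.7,0,60],[0,0,0.6,0,60],[0,0,0.4,0,60],[0,0,0,0,60]]]}}

```text
clock: 4.4
tool_pos: [0.4992, -0.118, 0.0753]
ee_rot: [0.996, -0.09, -0.001, -0.0]
ft_force: [1.2, -0.7, -0.7]
width: 0.705
```

```bash
python3 to.py .5005 -.117 .066 -10.2
python3 - <<'E'
from h import *
save('side','s2.png',(180,150,480,350),2.5)
E
```

```text
t 4.4 pos [ 0.4992 -0.118   0.0753] ang -10.36 shift units [ 0.022 -0.025  0.185] turn -0.031 F [ 1.2 -0.7 -0.7] w 0.7052012432941056
```

View pics/s2.png

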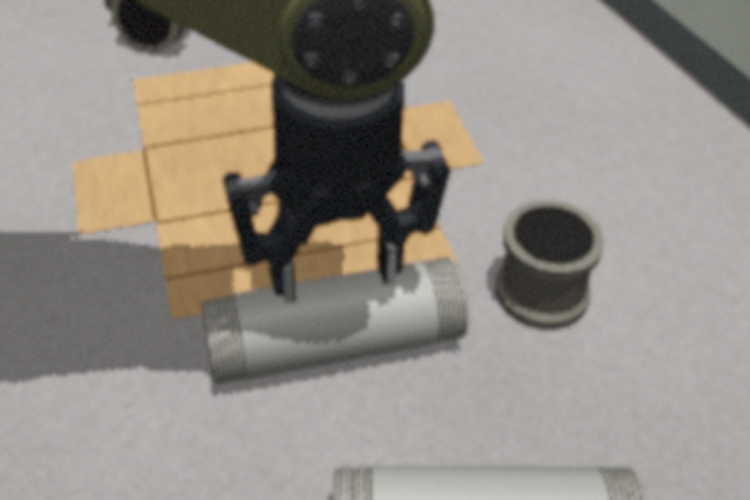

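The fingertips stand just above the tube's top, well spread along it. The socket is clear of the gripper. Now I probe down.

Emit:
{"fn": "arm_command", "kwargs": {"series": [[[0,0,0.1,0,60],[0,0,0.1,0,60],[0,0,0.1,0,60],[0,0,0.03,0,60],[0,0,0.02,0,60],[0,0,0.02,0,60],[0,0,0.0,0,60],[0,0,0.0,0,60],[0,0,0,0,60],[0,0,0,0,60]]]}}

```text
clock: 5.7
tool_pos: [0.4998, -0.1182, 0.0578]
ee_rot: [0.996, -0.09, 0.0, 0.0]
ft_force: [0.5, -0.3, 0.0]
width: 0.703
```

Emit:
{"fn": "arm_command", "kwargs": {"series": [[[0,0,0.02,0,60],[0,0,0.02,0,60],[0,0,0.02,0,60],[0,0,0.02,0,60],[0,0,0,0,60],[0,0,0.0,0,60],[0,0,0.0,0,60],[0,0,0.0,0,60],[0,0,0,0,60],[0,0,0,0,60]]]}}

```text
clock: 6.95
tool_pos: [0.4999, -0.1183, 0.0544]
ee_rot: [0.996, -0.09, 0.0, 0.0]
ft_force: [-3.3, -0.3, 10.2]
width: 0.7
```

Emit:
{"fn": "arm_command", "kwargs": {"series": [[[0,-0.08,0,0,60],[0,-0.12,0,0,60],[0,-0.12,0,0,60],[0,-0.12,0,0,60],[0,-0.12,0,0,60],[0,-0.12,0,0,60],[0,-0.08,0,0,60],[0,0,0,0,60],[0,0,0,0,60],[0,0,0,0,60]]]}}

```text
clock: 8.2
tool_pos: [0.5072, -0.0809, 0.0547]
ee_rot: [0.996, -0.09, 0.001, 0.0]
ft_force: [-0.9, 1.2, 12.0]
width: 0.701
```

```bash
cat > loc.py <<'E'
from h import *
import sys
n=sys.argv[1] if len(sys.argv)>1 else 'top'
C=cam(n); snapshot(n)
c=np.array([.5375,.0914]); a=np.radians(-9.55); X=np.array([np.cos(a),np.sin(a)]);Y=np.array([-X[1],X[0]])
for d in spotter.outline_of(n,'pipe')[:2]:
    ys,xs=np.where(d['mask']); P=rays(n,zip(xs,ys),.033,C); r=cv2.minAreaRect(P); b=cv2.boxPoints(r)
    e=sorted([b[1]-b[0],b[2]-b[1]],key=np.linalg.norm)[1]; g=np.array(r[0])-c; e=e*np.sign(e[0])
    print(round(d['p'],2),np.round(r[0],4),np.round(r[1],3),'rel ang',np.degrees(np.arctan2(e[1],e[0]))+9.55,'carton xy mm',(1000*g@X).round(1),(1000*g@Y).round(1))
t=(arm.get_state()['tool_pos'][:2]-c); print('tool carton xy',(1000*t@X).round(1),(1000*t@Y).round(1))
E
python3 loc.py; python3 to.py .5 -.1 .05 -10
```

```text
0.71 [ 0.5266 -0.2822] [0.06 0.19] rel ang -15.644389 carton xy mm 51.2 -370.2
tool carton xy -1.3 -175.0
t 8.3 pos [ 0.5072 -0.0809  0.0547] ang -10.35 shift units [-0.076  0.401  0.094] turn -0.071 F [-1.9 -0.  10.7] w 0.7049476796005921
```

Emit:
{"fn": "arm_command", "kwargs": {"series": [[[0,0,-0.2,0,60],[0,0.38,0,0,60],[0,0,0.2,0,60],[0,0,0,0,60],[0,-0.12,0,0,60],[0,-0.14,0,0,60],[0,-0.14,0,0,60],[0,-0.14,0,0,60],[0,-0.14,0,0,60],[0,-0.08,0,0,60]]]}}

```text
clock: 9.55
tool_pos: [0.511, -0.0622, 0.0546]
ee_rot: [0.996, -0.09, 0.001, 0.0]
ft_force: [-0.7, -0.3, 16.3]
width: 0.703
```

Emit:
{"fn": "arm_command", "kwargs": {"series": [[[0,0,-0.2,0,60],[0,0.38,0,0,60],[0,0,0.2,0,60],[0,0,0,0,60],[0,-0.12,0,0,60],[0,-0.14,0,0,60],[0,-0.14,0,0,60],[0,-0.14,0,0,60],[0,-0.14,0,0,60],[0,-0.08,0,0,60]]]}}

```text
clock: 10.8
tool_pos: [0.5143, -0.0436, 0.0546]
ee_rot: [0.996, -0.09, 0.001, 0.0]
ft_force: [-3.3, 0.4, 20.8]
width: 0.704
```

```bash
python3 loc.py side
python3 - <<'E'
from h import *
save('side','s3.png',(180,130,480,330),2.5)
E
```

```text
0.88 [ 0.5143 -0.0515] [0.084 0.191] rel ang -2.7462559 carton xy mm 0.8 -144.7
0.56 [ 0.5245 -0.2821] [0.069 0.189] rel ang -15.463706 carton xy mm 49.1 -370.4
tool carton xy -0.5 -136.9
```

View pics/s3.png

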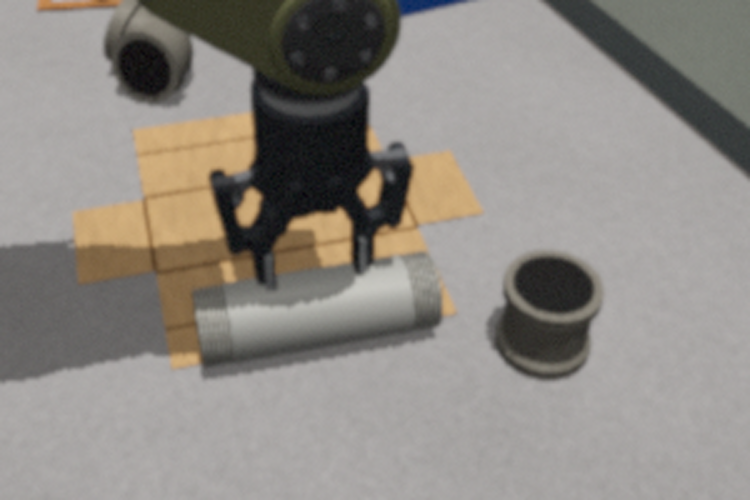

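The tube is rolling properly: it now lies over the carton's near flap and is still parallel to the creases. The force is rising because of the board thickness, so I ease the press slightly and continue.

Emit:
{"fn": "arm_command", "kwargs": {"series": [[[0,0,-0.2,0,60],[0,0.38,0,0,60],[0,0,0.18,0,60],[0,0,0,0,60],[0,-0.12,0,0,60],[0,-0.14,0,0,60],[0,-0.14,0,0,60],[0,-0.14,0,0,60],[0,-0.14,0,0,60],[0,-0.08,0,0,60]]]}}

```text
clock: 12.2
tool_pos: [0.5174, -0.0247, 0.0548]
ee_rot: [0.996, -0.09, 0.001, 0.0]
ft_force: [1.2, 0.6, 9.5]
width: 0.702
```

Emit:
{"fn": "arm_command", "kwargs": {"series": [[[0,0,-0.2,0,60],[0,0.38,0,0,60],[0,0,0.2,0,60],[0,0,0,0,60],[0,-0.12,0,0,60],[0,-0.14,0,0,60],[0,-0.14,0,0,60],[0,-0.14,0,0,60],[0,-0.14,0,0,60],[0,-0.08,0,0,60]]]}}

```text
clock: 13.45
tool_pos: [0.5205, -0.0056, 0.0549]
ee_rot: [0.996, -0.09, 0.0, 0.0]
ft_force: [2.0, -0.6, 3.3]
width: 0.702
```

Emit:
{"fn": "arm_command", "kwargs": {"series": [[[0,0,-0.2,0,60],[0,0.38,0,0,60],[0,0,0.2,0,60],[0,0,0,0,60],[0,-0.12,0,0,60],[0,-0.14,0,0,60],[0,-0.14,0,0,60],[0,-0.14,0,0,60],[0,-0.14,0,0,60],[0,-0.08,0,0,60]]]}}

```text
clock: 14.7
tool_pos: [0.524, 0.0131, 0.0549]
ee_rot: [0.996, -0.09, 0.0, 0.0]
ft_force: [1.7, -0.4, 2.1]
width: 0.701
```

```bash
python3 loc.py side;  python3 loc.py top; python3 to.py .5 0 .05 -10
```

```text
0.75 [ 0.5235 -0.2825] [0.066 0.187] rel ang -14.839261 carton xy mm 48.2 -371.0
0.65 [0.5261 0.0077] [0.084 0.188] rel ang -1.6007109 carton xy mm 2.6 -84.4
tool carton xy -0.4 -79.6
0.83 [ 0.5252 -0.2807] [0.062 0.186] rel ang -14.688333 carton xy mm 49.6 -369.0
0.6 [ 0.6055 -0.0056] [0.059 0.026] rel ang 98.268425 carton xy mm 83.2 -84.4
tool carton xy -0.4 -80.0
t 14.9 pos [0.5238 0.0126 0.0549] ang -10.35 shift units [-0.426  0.33   0.098] turn -0.071 F [ 1.  -1.   2.5] w 0.7030601297993282
```

Emit:
{"fn": "arm_command", "kwargs": {"series": [[[0,0,-0.2,0,60],[0,0.34,0,0,60],[0,0,0.21,0,60],[0,0,0,0,60],[0,-0.12,0,0,60],[0,-0.14,0,0,60],[0,-0.14,0,0,60],[0,-0.14,0,0,60],[0,-0.14,0,0,60],[0,-0.08,0,0,60]]]}}

```text
clock: 16.15
tool_pos: [0.5283, 0.0334, 0.0548]
ee_rot: [0.996, -0.09, 0.001, -0.0]
ft_force: [1.2, -0.4, 11.9]
width: 0.704
```

Emit:
{"fn": "arm_command", "kwargs": {"series": [[[0,0,-0.2,0,60],[0,0.38,0,0,60],[0,0,0.2,0,60],[0,0,0,0,60],[0,-0.12,0,0,60],[0,-0.14,0,0,60],[0,-0.14,0,0,60],[0,-0.14,0,0,60],[0,-0.14,0,0,60],[0,-0.08,0,0,60]]]}}

```text
clock: 17.4
tool_pos: [0.5316, 0.0523, 0.0548]
ee_rot: [0.996, -0.09, 0.001, -0.0]
ft_force: [0.6, -0.3, 13.1]
width: 0.696
```

```bash
python3 loc.py side;  python3 to.py .5 0 .05 -10
```

```text
0.86 [ 0.5247 -0.282 ] [0.067 0.189] rel ang -14.915589 carton xy mm 49.3 -370.4
0.75 [0.5344 0.0468] [0.087 0.188] rel ang -1.6137228 carton xy mm 4.3 -44.5
tool carton xy 0.7 -39.5
t 17.5 pos [0.5316 0.0523 0.0548] ang -10.36 shift units [-0.441  1.141  0.095] turn -0.072 F [ 0.4 -1.  13. ] w 0.7071528002556734
```

Emit:
{"fn": "arm_command", "kwargs": {"series": [[[0,0,-0.2,0,60],[0,0.38,0,0,60],[0,0,0.2,0,60],[0,0,0,0,60],[0,-0.12,0,0,60],[0,-0.14,0,0,60],[0,-0.14,0,0,60],[0,-0.14,0,0,60],[0,-0.14,0,0,60],[0,-0.08,0,0,60]]]}}

```text
clock: 18.75
tool_pos: [0.535, 0.0714, 0.0548]
ee_rot: [0.996, -0.09, 0.001, -0.0]
ft_force: [0.7, -0.7, 9.2]
width: 0.703
```

Emit:
{"fn": "arm_command", "kwargs": {"series": [[[0,0,-0.2,0,60],[0,0.38,0,0,60],[0,0,0.2,0,60],[0,0,0,0,60],[0,-0.12,0,0,60],[0,-0.14,0,0,60],[0,-0.14,0,0,60],[0,-0.14,0,0,60],[0,-0.14,0,0,60],[0,-0.08,0,0,60]]]}}

```text
clock: 20.0
tool_pos: [0.5382, 0.0904, 0.0549]
ee_rot: [0.996, -0.09, 0.001, -0.0]
ft_force: [0.9, 0.1, 5.9]
width: 0.703
```

Emit:
{"fn": "arm_command", "kwargs": {"series": [[[0,0,0,0,60],[0,0,0,0,60],[0,0,-0.1,0,60],[0,0,-0.6,0,60],[0,0.6,-1,0,60],[0,1,-1,0,60],[0,1,0,0,60],[0,1,0,0,60],[0,1,0,0,60],[0,0,0,0,60]]]}}

```text
clock: 21.25
tool_pos: [0.4968, -0.1334, 0.1836]
ee_rot: [0.996, -0.092, -0.0, 0.0]
ft_force: [0.0, 0.3, 0.3]
width: 0.707
```

```bash
python3 loc.py side; python3 loc.py wrist; python3 to.py .5 0 .05 -10;python3 - <<'E'
from h import *
save('wrist','w2.png')
C=cam('wrist');c=np.array([.5375,.0914]); a=np.radians(-9.55); X=np.array([np.cos(a),np.sin(a)]);Y=np.array([-X[1],X[0]])
print([proj('wrist',[*(c+sx*.112*X+sy*.048*Y),.001],C).round(0).tolist() for sx,sy in((-1,-1),(1,-1),(1,1),(-1,1))])
E
```

```text
0.71 [ 0.5231 -0.283 ] [0.067 0.187] rel ang -14.839284 carton xy mm 47.9 -371.6
0.61 [0.5415 0.0859] [0.093 0.191] rel ang -2.189643 carton xy mm 4.8 -4.8
tool carton xy -2.6 -225.9
0.75 [ 0.4992 -0.2696] [0.072 0.132] rel ang -15.783563 carton xy mm 22.1 -362.4
tool carton xy -2.6 -225.2
t 21.45 pos [ 0.4976 -0.1302  0.1835] ang -10.29 shift units [-0.405 -2.573  2.67 ] turn -0.059 F [-1.3 -0.3 -0.4] w 0.6999172508859642
[[184.0, -30.0], [453.0, -34.0], [467.0, -184.0], [167.0, -179.0]]
```

View pics/w2.png

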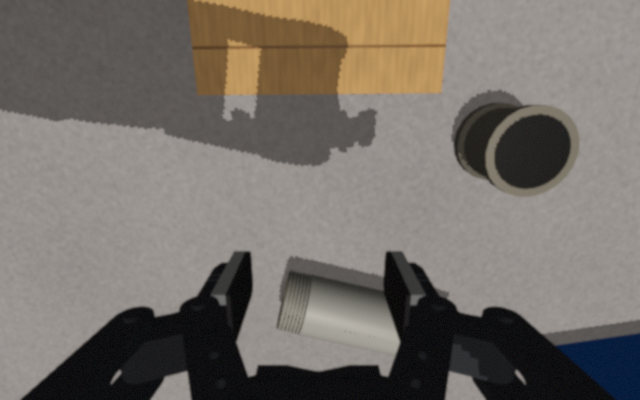

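The wrist view no longer shows the panel because I backed off too far. It shows only the flap, the socket and the look-alike. I'll use the top view instead.

```bash
python3 loc.py top
python3 - <<'E'
from h import *
save('top','t4.png',(215,150,415,310),4)
E
```

```text
0.97 [ 0.5266 -0.2764] [0.064 0.189] rel ang -19.679451 carton xy mm 50.3 -364.5
0.77 [0.5427 0.0868] [0.06  0.183] rel ang -1.7417564 carton xy mm 5.9 -3.7
tool carton xy -2.6 -225.2
```

View pics/t4.png

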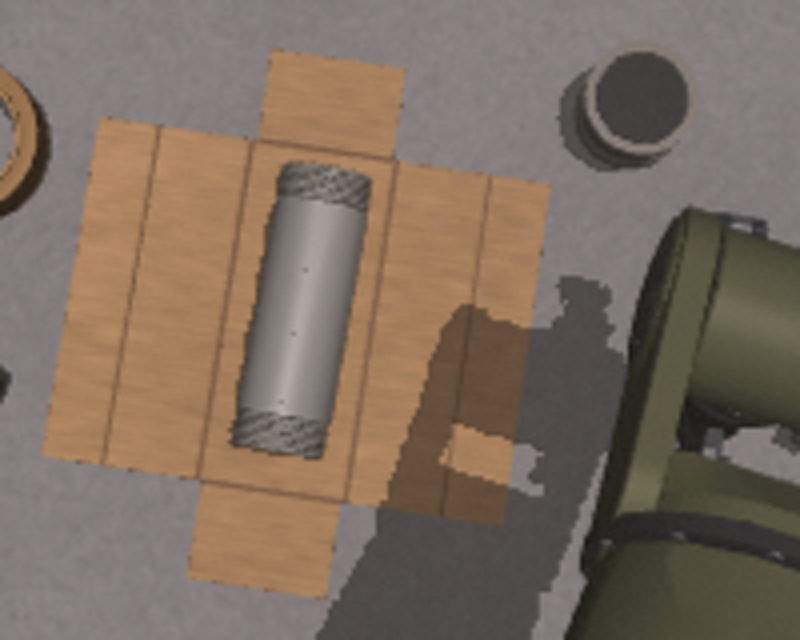

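The tube lies lengthwise inside all four creases, with clear margin on every side, and the socket hasn't moved. I'll do one check on the bystanders and on whether the tube is at rest, then hand in.

```bash
python3 loc.py top
python3 - <<'E'
from h import *
snapshot('top')
for q in ['elbow','socket','tape']: print(q,[np.round(d['position'],1) for d in spotter.spot_point('top',q)[:1]])
print(arm.finish_job())
E
```

```text
0.8 [ 0.5241 -0.2819] [0.061 0.189] rel ang -15.081195 carton xy mm 48.7 -370.3
0.64 [0.5419 0.0866] [0.06  0.183] rel ang -2.0453482 carton xy mm 5.2 -4.0
tool carton xy -2.6 -225.7
elbow [array([193. , 241.2])]
socket [array([368.7, 181.9])]
tape [array([205.7, 187.8])]
the job is handed in; nothing more can be done
None
```

I rolled the pipe onto the carton's middle panel and handed the job in. It took 10 short strokes with both fingertips on top of the tube, about 10 N of press in most of them. The highest force I read was 21 N.

- **Final position:** the last top-camera checks put the tube about 5 mm along and -4 mm across from the panel centre. It is turned about 2° from the creases. That leaves roughly 11 mm or more to every crease, and the picture shows it wholly inside all four.
- **At rest:** repeated readings agreed within about 1 mm, so the tube had stopped. The robot was well clear of it, and the clock was at about 22 s.
- **Other fittings:** the elbow, socket and tape roll show at the same pixels as at the start, within 2 to 4 px of detector noise.
- **Checks that failed:** after the last stroke I backed off too far for the wrist camera to see the panel. The final check therefore rests on the top and side cameras, which agreed within about 1 mm.

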